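# Sort the mixed-up craft trays

## Robot

A 7-joint arm with a two-finger parallel gripper is mounted at the origin on a cart in front of the work surface, level with it; the furniture and walls round the work are solid. World frame = base frame: x ahead of the robot, y to its left, z up, the work surface at z = 0. Lengths are in m, angles in rad, forces in N, time in s.
With the tool pointing down it reaches from about 0.35 to 0.9 m from the base axis. Payload 8.1 kg.
Tool frame: the origin (TCP) lies midway between the tips of the shut fingers; the grasp point (between the pads) lies 19 mm behind it; z points along the fingers, y is the line along which they close (so a half turn about z gives the same grasp; the last joint's range is limited). The gripper opens to 92 mm and grips with 3 to 60 N. Pads are 19 mm wide; open, the fingers measure 130 mm over their backs; the gripper's body (75 mm by 190 mm) begins 47 mm behind the grasp point.
Start: joints at [-1.31, 0.434, 0.025, 1.573, -0.012, 1.134, -0.075], TCP at [0.222, 0.584, 0.227] pointing down, gripper open.
Joint ranges: [-2.62, 2.62], [-0.44, 2.09], [-1.27, 1.32], [0.08, 2.57], [-1.32, 4.46], [0.12, 2], [-2.74, 2.74]. Speed limits (rad/s): [2.22, 2.22, 3.01, 3.01, 3.14, 3.14, 3.14].

## Interface

Orientations are given as a rotation vector (axis times angle).
In Python, from cell import arm gives the robot as it stands.
- The arm moves only by the tool carry_out, never from a script. Its arguments are lists of equal length, an entry for each row: "claw": the finger opening in cm, from 0 to 9.18; "delta_pos": the shift along the tool's x, y, z in cm, a list of three; "angular": the turn, a rotation vector about the tool's x, y, z in rad, a list of three. In form: {"claw": [claw, ...], "delta_pos": [[dx, dy, dz], ...], "angular": [[ax, ay, az], ...]}. A call has 1 to 20 rows; each row shifts and turns the commanded pose from where the row before left it, along the tool's axes as they then stand; what a row does not reach is not made up. A row lasts 1/10 s, in which the tool goes at most 50 mm and 8.59 degrees, less where a joint would pass 70% of its speed; a pose out of reach is approached as far as the arm can. A call with a gripper value outside its range is refused whole. The fingers move at their own pace and stop on an object; "force" is the grip in N (left out, the last holds). Time passes only in rows, so rows that do not move let the fingers close. It gives the time, the measured TCP pose, the force, the opening and the grip force at its end, in the units of the state.
- arm.observe(): the state, without advancing time (a new reading comes with each control period).
- arm.get_image(name): name is "scene" or "top" or "wrist"; returns a dict with "frame" (384x512x3 uint8, red, green, blue), "mtx" (3x3 intrinsics, pixels), "T" (4x4, takes a point from camera to world coordinates). Camera axes: x right, y down, z forward; pixel columns grow to the right and rows downward; lengths in m; the calibration is good to about 2 mm. A picture is of the moment at which its call begins. There is no depth.
- arm.sign_off(): hands the job in; it is judged then, once.
Trained networks look in a picture, given as the dict that the camera call returned (one of the last four; its "shot" number tells which), for a name from the list of things; names that differ only in an ending like _2 or _b are one class to them, and where a whole thing is asked for, a point or a joint stands for the part that bears it (a point fixed in the world has none). Each returns a list of dicts, best first, with "conf" (0 to 1); they miss things now and then, are a little off and sometimes report something else, mostly with a low value. They report only what shows in the picture. A call takes as long as a camera call. They do not tell look-alikes from the thing itself.
- arm.look_for(label, picture): "centre" ([column, row] as shares, 0 to 1, of the picture: columns of its width, rows of its height, amid what is visible of it).
- arm.trace(label, picture): "region" (384x512 bool, what is visible of it) and "centre" ([column, row] as shares, 0 to 1, of the picture: columns of its width, rows of its height, amid what is visible of it).
- arm.place_of(label, picture): "centre" ([column, row] as shares, 0 to 1, of the picture: columns of its width, rows of its height: a listed point, or the origin of a listed thing).
The state is a dict: "clock": time; "joints": joint angles; "dq": joint speeds; "joint_efforts": joint torques, N m; "position": TCP position; "ee_rot": TCP orientation; "force": force on the tool from outside, world axes, zero at the start; "ft_torque": the same for the moment, N m; "width": opening from 0.0 (shut) to 1.0 (fully open); "gripper_force": force on a finger pad.
Only numpy, scipy, OpenCV 4.12 (cv2) and the standard library are available. Lean on these libraries where they do the work, as an engineer would, in place of code of your own. Each camera call takes 0.05 s, during which the arm holds its last target. There are 200 camera calls.

## Task

The four things have been put back in the wrong trays: one stands in each tray, but none in its own. Swap them round, with the white tile as a free spot to use on the way if you like, so that the big bottle stands in the large round tray, the small bottle in the small round tray, the glue stick in the square tray and the stamp in the oblong tray, each upright in the middle of its tray. Let none of them fall over, and leave the roll of tape alone.

Things in the scene. Friction and masses are not known exactly. Their poses are not given: they have to be found in the camera images.
- big_bottle: The big brown paint bottle: round, 52 mm in diameter, 135 mm tall with its white cap, best gripped round the body about 70 mm above its foot. Upright. Origin: centre of its underside; z up its axis.
- small_bottle: The short orange paint bottle: round, 38 mm in diameter, 75 mm tall with its cap, best gripped round the body about 37 mm above its foot. Upright. Origin: centre of its underside; z up its axis.
- glue_stick: The slim yellow glue stick: round, 23 mm in diameter, 89 mm tall, upright. Origin: centre of its underside; z up its axis.
- stamp: The wooden hand stamp: oblong block 34 mm (its x) by 50 mm (its y), 24 mm high, with a round turned handle of about 25 mm diameter on the middle of it, from 24 to 57 mm above its underside; pinch it there. Upright. Origin: centre of its underside; z up.
- round_tray_large: Fixed wooden tray with a thick base and a thin raised rim: floor 14 mm above the desk and flat, rim 19 mm above the desk and 3 mm thick, round, 112 mm across outside (106 inside). The big bottle belongs here. Origin: centre of its underside, on the desk; z up.
- round_tray_small: Fixed wooden tray with a thick base and a thin raised rim: floor 14 mm above the desk and flat, rim 19 mm above the desk and 3 mm thick, round, 80 mm across outside (74 inside). The small bottle belongs here. Origin: centre of its underside, on the desk; z up.
- square_tray: Fixed wooden tray with a thick base and a thin raised rim: floor 14 mm above the desk and flat, rim 19 mm above the desk and 3 mm thick, square, 82 by 82 mm outside (76 inside). The glue stick belongs here. Origin: centre of its underside, on the desk; z up.
- oblong_tray: Fixed wooden tray with a thick base and a thin raised rim: floor 14 mm above the desk and flat, rim 19 mm above the desk and 3 mm thick, oblong, 76 mm (its x) by 118 mm (its y) outside (70 by 112 inside). The stamp belongs here. Origin: centre of its underside, on the desk; z up.
- tile: Fixed plain square white tile, 100 by 100 mm, flat, its top 14 mm above the desk, empty at the start: a free spot for setting something down on the way. Tile and trays have their centres at least 130 mm apart, with only low paper scraps between them, which do not hinder. Origin: centre of its underside, on the desk; z up.
- tape_roll: Loose roll of adhesive tape lying flat, a ring 94 mm across and 48 mm high, to the left of the trays, its centre at least 125 mm from the centre of any of them; a bystander. Origin: centre of its underside.
Mind the look-alikes: they are no part of the job. Leave any purple look-alike of the big_bottle alone.

How it is judged:
By the outcome, as a careful person would: the job done as asked, in the order asked, and still so for the second after the job is handed in, with the robot touching nothing.
It also fails if it takes over 128 s, if anything falls off the work surface, if the arm or the gripper's body presses on something with over 40 N, if the wrist force passes 120 N, or if a joint passes its speed limit or range.

## Working session

There is one attempt and no reset: what is moved stays moved. The work goes in short steps, Python scripts to look and compute and a tool call to move; the robot and the scene stay as the last step left them, time stands still between calls to the robot, and variables do not carry over. Pictures are saved under pics/ and viewed, at most 14 in all, crops included, and the job is handed in when it is done.

Besides the shell and the picture viewer there is one more tool, called after "Call:" as name(argument=value, ...), one argument or row to a line, values as JSON. carry_out: Moves the arm, as the interface text tells. Its arguments: {"type":"object","properties":{"claw":{"type":"array","items":{"type":"number"}},"delta_pos":{"type":"array","items":{"type":"array","items":{"type":"number"}}},"angular":{"type":"array","items":{"type":"array","items":{"type":"number"}}},"force":{"type":"number"}},"required":["claw","delta_pos","angular"]}

```bash
mkdir -p pics; ls
cat > h.py <<'E'
from cell import arm
import numpy as np, cv2
from scipy.spatial.transform import Rotation as R
def save(im,n): cv2.imwrite('pics/'+n+'.png',im['frame'][:,:,::-1])
def world(c,im,z):
    u=np.array([c[0]*512,c[1]*384,1.]); d=im['T'][:3,:3]@np.linalg.inv(im['mtx'])@u; o=im['T'][:3,3]
    return (o+d*(z-o[2])/d[2])
E
python3 - <<'E'
from h import *
t=arm.get_image('top'); s=arm.get_image('scene')
save(t,'top0'); save(s,'sc0')
print(arm.observe())
print(t['T'],s['T'][:3,3])
for n,z in dict(big_bottle=.014,small_bottle=.014,glue_stick=.014,stamp=.014,round_tray_large=0,round_tray_small=0,square_tray=0,oblong_tray=0,tile=0,tape_roll=0).items():
  for im in (t,s):
    for d in arm.place_of(n,im)[:3]: print(n,'top' if im is t else 'scene',round(d['conf'],2),np.round(d['centre'],3)*[512,384],world(d['centre'],im,z).round(4))
E
```

```text
pics
{'clock': 0.1, 'joints': array([-1.30961748,  0.43512763,  0.02497422,  1.57402884, -0.01161894,
        1.13398637, -0.07510199]), 'dq': array([ 0.00035366, -0.00229776,  0.00014635, -0.00419875, -0.00133673,
       -0.00148974,  0.00043138]), 'joint_efforts': array([ 2.11257946e-03, -6.69114232e+01,  9.87213291e-01, -3.15138280e+01,
       -6.06139982e-02,  3.74674634e-02,  9.06915920e-05]), 'position': array([0.22225872, 0.5836458 , 0.22603061]), 'ee_rot': array([-5.68374551e-01, -3.08960226e+00,  2.19521021e-03]), 'force': array([0.02645149, 1.00105272, 0.35844141]), 'ft_torque': array([ 0.03112709,  0.03528144, -0.02975343]), 'gripper_force': 0.0, 'width': 1.0044632126375554}
[[-0.00619307 -0.99400222  0.10918438  0.3647052 ]
 [-0.99997168  0.00662281  0.00357368 -0.05557538]
 [-0.00427535 -0.10915915 -0.99401509  1.56463596]
 [ 0.          0.          0.          1.        ]] [-0.33996107  0.75312063  0.57585514]
big_bottle top 0.79 [355.328 229.632] [ 0.3867 -0.4346  0.014 ]
big_bottle top 0.61 [315.392 231.936] [ 0.379  -0.2912  0.014 ]
big_bottle top 0.56 [326.656 204.6
[... 611 characters left out ...]
_tray_large top 0.56 [297.472 157.056] [ 0.6566 -0.2334  0.    ]
round_tray_large scene 0.73 [254.976 178.944] [ 0.6537 -0.2155  0.    ]
round_tray_small top 0.51 [187.904 208.128] [0.4684 0.1722 0.    ]
square_tray top 0.61 [181.76  165.504] [0.628  0.1971 0.    ]
square_tray scene 0.77 [154.624 220.032] [0.6278 0.2051 0.    ]
oblong_tray top 0.76 [329.216 200.064] [ 0.4956 -0.3457  0.    ]
oblong_tray scene 0.73 [314.88  184.704] [ 0.4807 -0.3319  0.    ]
tile top 0.66 [278.016 207.744] [ 0.4681 -0.1587  0.    ]
tile scene 0.4 [285.184 199.296] [ 0.4692 -0.17    0.    ]
tape_roll top 0.69 [143.36  193.536] [0.5245 0.3388 0.    ]
tape_roll scene 0.68 [134.144 248.832] [0.5305 0.3256 0.    ]
```

View pics/top0.png

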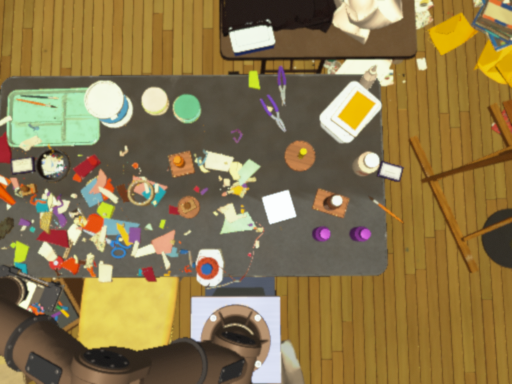

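View pics/sc0.png

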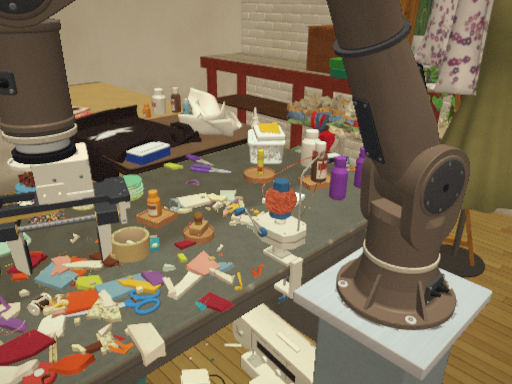

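The top view shows the stamp in the small round tray (188,207), the small bottle in the square tray (180,162), the glue stick in the large round tray (300,155) and the big bottle in the oblong tray (331,202). The tile is at (279,206), the purple look-alikes at (322,233) and (361,233), and a tall gadget at the table edge (208,265). Next I'll check the big bottle's profile.

Run:
```python
from h import *
im=cv2.imread('pics/sc0.png')[125:215,235:375]; cv2.imwrite('pics/c1.png',cv2.resize(im,None,fx=5,fy=5,interpolation=cv2.INTER_CUBIC))
print(R.from_rotvec(arm.observe()['ee_rot']).as_matrix().round(3))
w=arm.get_image('wrist'); save(w,'w0')
p=arm.observe(); Tt=np.eye(4);Tt[:3,:3]=R.from_rotvec(p['ee_rot']).as_matrix();Tt[:3,3]=p['position']
print((np.linalg.inv(Tt)@w['T']).round(3), w['mtx'])
```

```text
[[-0.935  0.356  0.   ]
 [ 0.356  0.935  0.   ]
 [-0.     0.    -1.   ]]
[[ 0.    -0.958 -0.287  0.077]
 [ 1.     0.    -0.     0.   ]
 [ 0.    -0.287  0.958 -0.159]
 [ 0.     0.     0.     1.   ]] [[271.10758718   0.         252.57121662]
 [  0.         271.10758718 189.73110359]
 [  0.           0.           1.        ]]
```

View pics/c1.png

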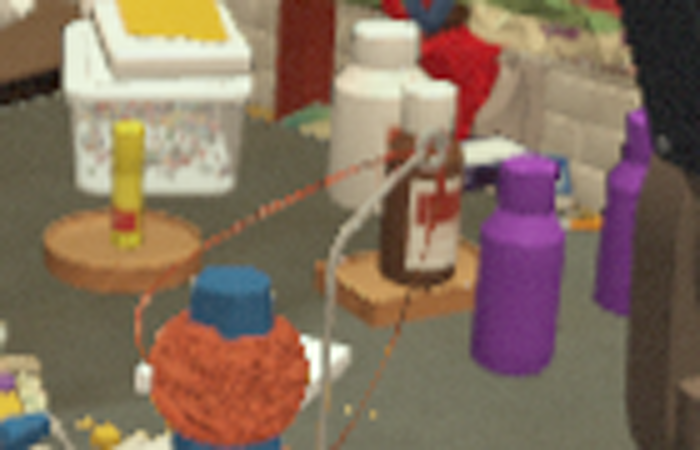

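Call:
carry_out(
  claw=[9, 9, 9, 9, 9, 9, 9, 9, 9, 9, 9, 9, 9, 9, 9, 9, 9, 9, 9, 9],
  delta_pos=[
    [-1, -1, -2],
    [-2, -2, -2],
    [-2.5, -2.3, -2],
    [-2.6, -2.5, -2],
    [-2.6, -2.5, -2],
    [-2.6, -2.5, 0],
    [-2.6, -2.5, 0],
    [-2.6, -2.5, 0],
    [-2.6, -2.5, 0],
    [-2.6, -2.5, 0],
    [-2.6, -2.5, 0],
    [-2.6, -2.5, 0],
    [-2.6, -2.5, 0],
    [-2.6, -2.5, 0],
    [-2.6, -2.5, 0],
    [-2.6, -2.5, 0],
    [-2.6, -2.5, 0],
    [-2.6, -2.5, 0],
    [-2.6, -2.5, 0],
    [-2, -1.5, 0],
  ],
  angular=[
    [0, 0, 0],
    [0, 0, 0],
    [0, 0, 0],
    [0, 0, 0],
    [0, 0, 0],
    [0, 0, 0],
    [0, 0, 0],
    [0, 0, 0],
    [0, 0, 0],
    [0, 0, 0],
    [0, 0, 0],
    [0, 0, 0],
    [0, 0, 0],
    [0, 0, 0],
    [0, 0, 0],
    [0, 0, 0],
    [0, 0, 0],
    [0, 0, 0],
    [0, 0, 0],
    [0, 0, 0],
  ],
  force=25,
)

```text
clock: 3.15
position: [0.5152, -0.0308, 0.327]
ee_rot: [0.572, 3.088, -0.001]
force: [-0.1, 0.0, 0.2]
width: 0.981
gripper_force: 0.0
```

Call:
carry_out(
  claw=[9, 9, 9, 9, 9, 9, 9, 9, 9, 9, 9, 9],
  delta_pos=[
    [0, 0, 0],
    [0, 0, 0],
    [0, 0, 0],
    [0, 0, 0],
    [0, 0, 0],
    [0, 0, 0],
    [0, 0, 0],
    [0, 0, 0],
    [0, 0, 0],
    [0, 0, 0],
    [0, 0, 0],
    [0, 0, 0],
  ],
  angular=[
    [0, 0, 0.12],
    [0, 0, 0.12],
    [0, 0, 0.12],
    [0, 0, 0.12],
    [0, 0, 0.12],
    [0, 0, 0.12],
    [0, 0, 0.12],
    [0, 0, 0.12],
    [0, 0, 0.12],
    [0, 0, 0.126],
    [0, 0, 0],
    [0, 0, 0],
  ],
)

```text
clock: 4.35
position: [0.5147, -0.0279, 0.3268]
ee_rot: [2.216, 2.227, 0.0]
force: [0.4, 0.4, -0.2]
width: 0.982
gripper_force: 0.0
```

Run:
```python
from h import *
print(arm.observe()['joints'].round(2), R.from_rotvec(arm.observe()['ee_rot']).as_matrix().round(3)[:2])
w=arm.get_image('wrist'); save(w,'w1')
for n,z in dict(big_bottle=.014,small_bottle=.014,glue_stick=.014,stamp=.014,round_tray_large=0,round_tray_small=0,square_tray=0,oblong_tray=0,tile=0).items():
    for d in arm.place_of(n,w)[:3]: print(n,round(d['conf'],2),(np.array(d['centre'])*[512,384]).round(1),world(d['centre'],w,z).round(4))
    if z==0:
      for d in arm.trace(n,w)[:1]:
        c,_=cv2.findContours(d['region'].astype(np.uint8),0,2); c=max(c,key=cv2.contourArea)
        P=np.array([world((q+.5)/[512,384],w,.019 if n!='tile' else .014)[:2] for q in c[:,0].astype(float)],np.float32)
        r=cv2.minAreaRect(P*1000); print('  rect',np.round(r[0],1),np.round(r[1],1),round(r[2],1), 'circ',np.round(cv2.fitEllipse(P*1000)[0],1),np.round(cv2.fitEllipse(P*1000)[1],1))
```

```text
[-0.61  0.19  0.68  1.72 -0.13  1.28  0.11] [[-0.005  1.     0.   ]
 [ 1.     0.005  0.   ]]
big_bottle 0.87 [186.3 284.6] [ 0.3825 -0.2933  0.014 ]
big_bottle 0.84 [237.8 309.3] [ 0.4864 -0.3532  0.014 ]
small_bottle 0.59 [334.    5.9] [0.6373 0.1987 0.014 ]
round_tray_large 0.65 [324.6 259.3] [ 0.6627 -0.2423  0.    ]
  rect [ 629.5 -200.3] [52.4 44.7] 0.3 circ [ 626.1 -231. ] [ 49.8 105.9]
round_tray_small 0.97 [228.3  32. ] [0.4759 0.1662 0.    ]
  rect [473.9 165.4] [78.  75.7] 0.3 circ [474.4 168.6] [78.7 82. ]
square_tray 0.75 [330.1  12.1] [0.6356 0.1947 0.    ]
  rect [633.9 182.8] [86.5 61. ] 11.8 circ [625.7 175.7] [ 54.8 116.2]
oblong_tray 0.7 [233.3 303. ] [ 0.476 -0.349  0.   ]
  rect [ 490.8 -325.5] [94.1 80.4] 73.7 circ [ 491.2 -322.2] [ 76.  110.6]
tile 0.88 [227.7 219.4] [ 0.4681 -0.156   0.    ]
  rect [ 473.9 -159.4] [102.4 106.6] 15.8 circ [ 473.6 -158.3] [115.5 120.9]
```

View pics/w1.png

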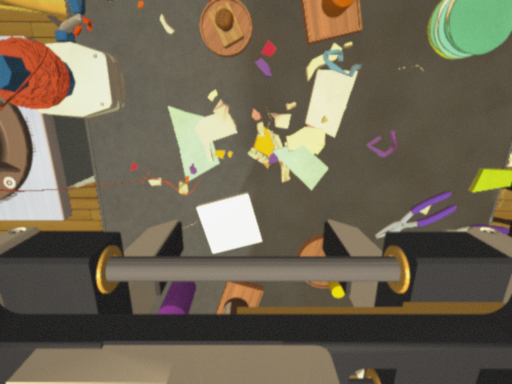

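The wrist view shows the small round tray with the stamp at (227,25) and the tile at (229,223); the gripper hides the lower half. I'll move closer to the stamp.

Call:
carry_out(
  claw=[9, 9, 9, 9, 9, 9],
  delta_pos=[
    [3, -1, 2],
    [3, -1, 2],
    [3, -1, 2],
    [3, -1, 1],
    [0, 0, 0],
    [0, 0, 0],
  ],
  angular=[
    [0, 0, 0],
    [0, 0, 0],
    [0, 0, 0],
    [0, 0, 0],
    [0, 0, 0],
    [0, 0, 0],
  ],
)

```text
clock: 5.7
position: [0.4745, 0.0923, 0.2567]
ee_rot: [2.218, 2.224, -0.001]
force: [-0.3, 0.0, -0.0]
width: 0.977
gripper_force: 0.0
```

```bash
cat >> h.py <<'E'
def rep(n,w,z,tray=None):
    for d in arm.place_of(n,w)[:2]: print(n,round(d['conf'],2),(np.array(d['centre'])*[512,384]).round(1),world(d['centre'],w,z).round(4))
    if tray:
      for d in arm.trace(n,w)[:1]:
        c,_=cv2.findContours(d['region'].astype(np.uint8),0,2); c=max(c,key=cv2.contourArea)
        P=np.array([world((q+.5)/[512,384],w,tray)[:2] for q in c[:,0].astype(float)],np.float32)
        r=cv2.minAreaRect(P*1000); e=cv2.fitEllipse(P*1000); print('  rect',np.round(r[0],1),np.round(r[1],1),round(r[2],1), 'ell',np.round(e[0],1),np.round(e[1],1))
E
python3 - <<'E'
from h import *
w=arm.get_image('wrist'); save(w,'w2'); print(arm.observe()['position'])
rep('stamp',w,.014); rep('round_tray_small',w,0,.019); rep('square_tray',w,0,.019); rep('small_bottle',w,.014); rep('tile',w,0,.014)
E
```

```text
[0.47496505 0.09140771 0.25705146]
round_tray_small 0.91 [254.3 108.3] [0.4776 0.1702 0.    ]
  rect [474.  168.9] [79.3 77.8] 20.9 ell [473.9 169.1] [77.2 79.1]
square_tray 0.8 [362.6  86.3] [0.6329 0.2009 0.    ]
  rect [630.3 196.9] [88.7 83.7] 12.6 ell [631.6 197.4] [ 88.1 113.3]
small_bottle 0.84 [368.1  84.5] [0.6349 0.2022 0.014 ]
small_bottle 0.56 [253.3 111.7] [0.476  0.1655 0.014 ]
tile 0.63 [250.2 300.3] [ 0.4717 -0.1653  0.    ]
  rect [ 469.1 -141.9] [104.9  70.1] 11.0 ell [ 467.8 -142.4] [ 83.5 111.8]
```

View pics/w2.png

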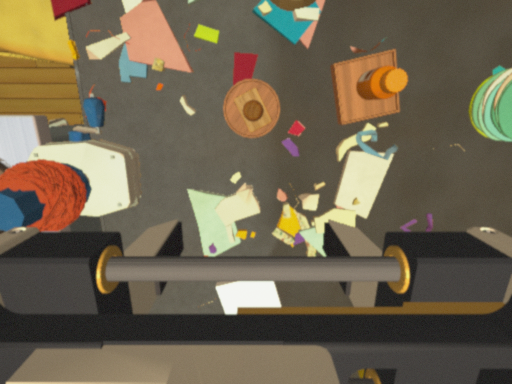

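Run:
```python
import cv2
im=cv2.imread('pics/w2.png')
a=cv2.resize(im[75:145,215:290],(600,560),interpolation=cv2.INTER_CUBIC); cv2.imwrite('pics/c2.png',a)
```

```text
(no output)
```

View pics/c2.png

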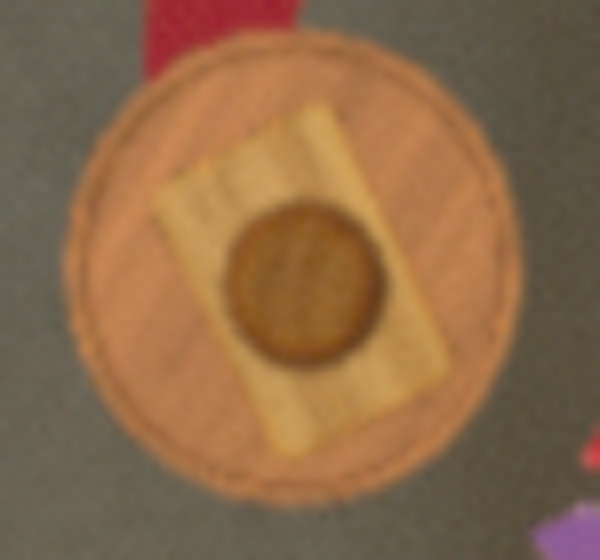

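Run:
```python
from h import *
w=arm.get_image('wrist')
for (u,v),z in [((253.1,110.6),.071),((253.2,110.1),.038)]: print(world([u/512,v/384],w,z))
# bottle cap
hsv=cv2.cvtColor(w['frame'],cv2.COLOR_RGB2HSV)
print(w['T'][:3,3],arm.observe()['position'],R.from_rotvec(arm.observe()['ee_rot']).as_matrix().round(4))
```

```text
[0.47622219 0.16675476 0.071     ]
[0.47643551 0.167154   0.038     ]
[0.47538328 0.16929088 0.41584841] [0.4747365  0.09168276 0.25683149] [[-4.e-04  1.e+00  2.e-04]
 [ 1.e+00  4.e-04  1.e-04]
 [ 1.e-04  2.e-04 -1.e+00]]
```

Call:
carry_out(
  claw=[9, 9, 9, 9, 9, 9, 9, 9, 9, 9, 9, 9, 3, 1, 1, 1, 1, 1, 1, 1],
  delta_pos=[
    [2, 0.1, 0],
    [2, 0.06, 2],
    [2, 0, 2],
    [1.5, 0, 3],
    [0, 0, 3],
    [0, 0, 3],
    [0, 0, 3],
    [0, 0, 2.4],
    [0, 0, 1.5],
    [0, 0, 1],
    [0, 0, 0.5],
    [0, 0, 0],
    [0, 0, 0],
    [0, 0, 0],
    [0, 0, 0],
    [0, 0, 0],
    [0, 0, 0],
    [0, 0, 0],
    [0, 0, 0],
    [0, 0, 0],
  ],
  angular=[
    [0, 0, 0],
    [0, 0, 0],
    [0, 0, 0],
    [0, 0, 0],
    [0, 0, 0],
    [0, 0, 0],
    [0, 0, 0],
    [0, 0, 0],
    [0, 0, 0],
    [0, 0, 0],
    [0, 0, 0],
    [0, 0, 0],
    [0, 0, 0],
    [0, 0, 0],
    [0, 0, 0],
    [0, 0, 0],
    [0, 0, 0],
    [0, 0, 0],
    [0, 0, 0],
    [0, 0, 0],
  ],
  force=20,
)

```text
clock: 8.2
position: [0.4761, 0.167, 0.0427]
ee_rot: [-2.22, -2.222, -0.0]
force: [-0.0, 0.2, 0.3]
width: 0.331
gripper_force: 0.0
```

Call:
carry_out(
  claw=[1, 1, 1, 1],
  delta_pos=[
    [0, 0, 0],
    [0, 0, 0],
    [0, 0, 0],
    [0, 0, 0],
  ],
  angular=[
    [0, 0, 0],
    [0, 0, 0],
    [0, 0, 0],
    [0, 0, 0],
  ],
)

```text
clock: 8.6
position: [0.4761, 0.167, 0.0427]
ee_rot: [-2.22, -2.222, -0.0]
force: [0.7, -0.1, -0.5]
width: 0.268
gripper_force: 20.0
```

Call:
carry_out(
  claw=[1, 1, 1, 1, 1, 1, 1, 1, 1, 1, 1, 1, 1, 1, 1, 1, 1, 1, 1, 1],
  delta_pos=[
    [0, 0, -1],
    [0, 0, -2],
    [0, 0, -3],
    [-1, 0, -2],
    [-2, 0, 0],
    [-3, 0, 0],
    [-3, 0, 0],
    [-3, 0, 0],
    [-3, 0, 0],
    [-3, 0, 0],
    [-3, 0, 0],
    [-3, -0.1, 0],
    [-3, -0.1, 0],
    [-2.5, -0.1, 0],
    [-2, 0, 0],
    [-1, 0, 0.5],
    [0, 0, 2],
    [0, 0, 2.5],
    [0, 0, 1.8],
    [0, 0, 0.8],
  ],
  angular=[
    [0, 0, 0],
    [0, 0, 0],
    [0, 0, 0],
    [0, 0, 0],
    [0, 0, 0],
    [0, 0, 0],
    [0, 0, 0],
    [0, 0, 0],
    [0, 0, 0],
    [0, 0, 0],
    [0, 0, 0],
    [0, 0, 0],
    [0, 0, 0],
    [0, 0, 0],
    [0, 0, 0],
    [0, 0, 0],
    [0, 0, 0],
    [0, 0, 0],
    [0, 0, 0],
    [0, 0, 0],
  ],
)

```text
clock: 10.6
position: [0.4726, -0.1571, 0.0453]
ee_rot: [-2.218, -2.222, 0.002]
force: [0.7, -0.5, 0.4]
width: 0.268
gripper_force: 20.0
```

Call:
carry_out(
  claw=[1, 1, 1],
  delta_pos=[
    [0, 0, 0.2],
    [0, 0, 0],
    [0, 0, 0],
  ],
  angular=[
    [0, 0, 0],
    [0, 0, 0],
    [0, 0, 0],
  ],
)

```text
clock: 10.9
position: [0.474, -0.1581, 0.0455]
ee_rot: [2.22, 2.222, 0.001]
force: [-0.2, -0.2, 0.6]
width: 0.267
gripper_force: 20.0
```

Call:
carry_out(
  claw=[1, 1, 1],
  delta_pos=[
    [0, 0, 0.15],
    [0, 0, 0.1],
    [0, 0, 0],
  ],
  angular=[
    [0, 0, 0],
    [0, 0, 0],
    [0, 0, 0],
  ],
)

```text
clock: 11.2
position: [0.4738, -0.1581, 0.0426]
ee_rot: [2.22, 2.222, 0.001]
force: [-0.4, 0.4, 2.5]
width: 0.269
gripper_force: 20.0
```

Call:
carry_out(
  claw=[3, 6, 9, 9, 9, 9, 9, 9, 9, 9, 9, 9, 9, 9, 9, 9, 9, 9, 9, 9],
  delta_pos=[
    [0, 0, 0],
    [0, 0, 0],
    [0, 0, 0],
    [0, 0, 0],
    [0, 0, 0],
    [0, 0, -1],
    [0, 0, -3],
    [0, 0, -4],
    [0, 0, -4],
    [1, 1, -4],
    [2.5, 1.5, -4],
    [3, 1.8, -1],
    [3, 1.8, 0],
    [3, 1.8, 0],
    [3, 1.8, 0],
    [3, 1.8, 0],
    [3, 1.8, 0],
    [3, 1.8, 0],
    [2, 0.6, 0],
    [0, 0, 0],
  ],
  angular=[
    [0, 0, 0],
    [0, 0, 0],
    [0, 0, 0],
    [0, 0, 0],
    [0, 0, 0],
    [0, 0, 0],
    [0, 0, 0],
    [0, 0, 0],
    [0, 0, 0],
    [0, 0, 0],
    [0, 0, 0],
    [0, 0, 0],
    [0, 0, 0],
    [0, 0, 0],
    [0, 0, 0],
    [0, 0, 0],
    [0, 0, 0],
    [0, 0, 0],
    [0, 0, 0],
    [0, 0, 0],
  ],
)

```text
clock: 13.2
position: [0.6302, 0.1109, 0.252]
ee_rot: [-2.215, -2.227, -0.0]
force: [-0.5, -0.4, 0.4]
width: 0.98
gripper_force: 0.0
```

Run:
```python
from h import *
w=arm.get_image('wrist'); save(w,'w3'); print(arm.observe()['position'],arm.observe()['joints'].round(2))
rep('small_bottle',w,.014); rep('square_tray',w,0,.019); rep('round_tray_small',w,0,.019)
a=w['frame'][:,:,::-1]
cv2.imwrite('pics/c3.png',cv2.resize(a[0:220,120:400],None,fx=2.6,fy=2.6,interpolation=cv2.INTER_CUBIC))
```

```text
[0.62979124 0.10823412 0.25214546] [-0.6   0.47  0.53  1.53 -0.25  1.21 -0.03]
small_bottle 0.58 [254.4  98.2] [0.6328 0.2025 0.014 ]
square_tray 0.82 [256.  103.1] [0.6352 0.1963 0.    ]
  rect [633.1 197.1] [81.6 82.2] 13.0 ell [633.4 197.5] [93.8 96.1]
round_tray_small 0.95 [146.2 123.4] [0.4735 0.1668 0.    ]
  rect [475.3 168.4] [80.4 82.6] 81.9 ell [475.7 169.3] [79.  83.9]
```

View pics/c3.png

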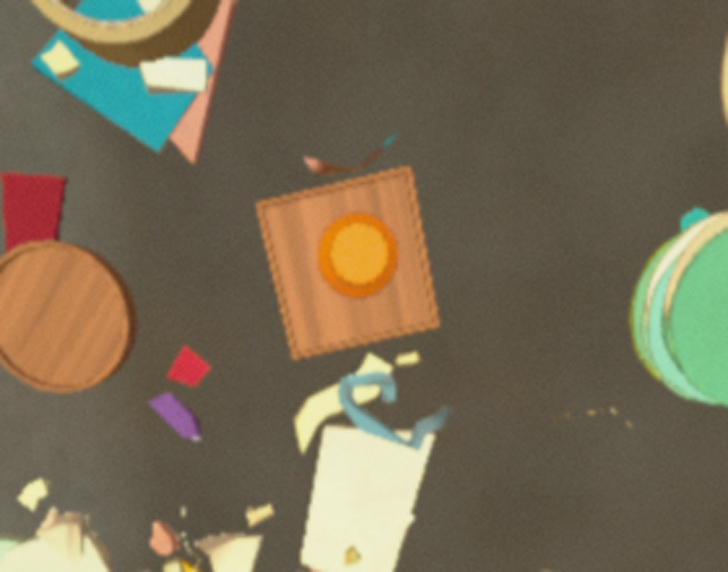

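Call:
carry_out(
  claw=[9, 9, 9, 9, 9, 9, 9, 9, 9, 9, 9, 9, 5, 3, 3, 3, 3, 3, 3, 3],
  delta_pos=[
    [2, 0.2, 0],
    [2.5, 0.2, 0],
    [2.5, 0.1, 2],
    [1.9, 0, 3],
    [0, 0, 3],
    [0, 0, 3],
    [0, 0, 3],
    [0, 0, 3],
    [0, 0, 2],
    [0, 0, 1.6],
    [0, 0, 1],
    [0, 0, 0],
    [0, 0, 0],
    [0, 0, 0],
    [0, 0, 0],
    [0, 0, 0],
    [0, 0, 0],
    [0, 0, 0],
    [0, 0, 0],
    [0, 0, 0],
  ],
  angular=[
    [0, 0, 0],
    [0, 0, 0],
    [0, 0, 0],
    [0, 0, 0],
    [0, 0, 0],
    [0, 0, 0],
    [0, 0, 0],
    [0, 0, 0],
    [0, 0, 0],
    [0, 0, 0],
    [0, 0, 0],
    [0, 0, 0],
    [0, 0, 0],
    [0, 0, 0],
    [0, 0, 0],
    [0, 0, 0],
    [0, 0, 0],
    [0, 0, 0],
    [0, 0, 0],
    [0, 0, 0],
  ],
)

```text
clock: 15.5
position: [0.6351, 0.1961, 0.0363]
ee_rot: [-2.22, -2.222, -0.0]
force: [-0.2, 0.5, -0.0]
width: 0.404
gripper_force: 20.0
```

Call:
carry_out(
  claw=[3, 3, 3, 3, 3, 3, 3, 3, 3, 3, 3, 3, 3, 3, 3, 3, 3, 3],
  delta_pos=[
    [0, 0, -1],
    [0, 0, -2],
    [0, 0, -3],
    [0, -1, -1],
    [-0.5, -2, 0],
    [-0.5, -3, 0],
    [-0.5, -3, 0],
    [-0.5, -3, 0],
    [-0.5, -2, 0],
    [-0.4, -1.5, 0],
    [0, -0.5, 0],
    [0, 0, 1],
    [0, 0, 2],
    [0, 0, 2],
    [0, 0, 1.2],
    [0, 0, 0.5],
    [0, 0, 0.2],
    [0, 0, 0],
  ],
  angular=[
    [0, 0, 0],
    [0, 0, 0],
    [0, 0, 0],
    [0, 0, 0],
    [0, 0, 0],
    [0, 0, 0],
    [0, 0, 0],
    [0, 0, 0],
    [0, 0, 0],
    [0, 0, 0],
    [0, 0, 0],
    [0, 0, 0],
    [0, 0, 0],
    [0, 0, 0],
    [0, 0, 0],
    [0, 0, 0],
    [0, 0, 0],
    [0, 0, 0],
  ],
)

```text
clock: 17.3
position: [0.4755, 0.167, 0.0373]
ee_rot: [2.22, 2.222, 0.0]
force: [0.9, -0.0, -1.5]
width: 0.406
gripper_force: 20.0
```

Call:
carry_out(
  claw=[3, 3, 3],
  delta_pos=[
    [0, 0, 0.1],
    [0, 0, 0.05],
    [0, 0, 0],
  ],
  angular=[
    [0, 0, 0],
    [0, 0, 0],
    [0, 0, 0],
  ],
)

```text
clock: 17.6
position: [0.4755, 0.1672, 0.0362]
ee_rot: [2.22, 2.222, 0.002]
force: [0.4, 0.9, 1.1]
width: 0.404
gripper_force: 20.0
```

Call:
carry_out(
  claw=[4, 6, 8, 9, 9, 9, 9, 9, 9, 9, 9, 9, 9, 9, 9, 9, 9, 9, 9, 9],
  delta_pos=[
    [0, 0, 0],
    [0, 0, 0],
    [0, 0, 0],
    [0, 0, 0],
    [0, 0, -1],
    [0, 0, -3],
    [0, 0, -4],
    [0, 0, -5],
    [-1, 1, -5],
    [-3, 1.5, -3.4],
    [-4, 1.5, 0],
    [-4, 1.5, 0],
    [-4, 1.5, 0],
    [-4, 1.5, 0],
    [-4, 1.5, 0],
    [-4, 1.5, 0],
    [-4, 1.5, 0],
    [-4, 1.5, 0],
    [-4, 1.5, 0],
    [-4, 1.5, 0],
  ],
  angular=[
    [0, 0, 0],
    [0, 0, 0],
    [0, 0, 0],
    [0, 0, 0],
    [0, 0, 0],
    [0, 0, 0],
    [0, 0, 0],
    [0, 0, 0],
    [0, 0, 0],
    [0, 0, 0],
    [0, 0, 0],
    [0, 0, 0],
    [0, 0, 0],
    [0, 0, 0],
    [0, 0, 0],
    [0, 0, 0],
    [0, 0, 0],
    [0, 0, 0],
    [0, 0, 0],
    [0, 0, 0],
  ],
)

```text
clock: 19.6
position: [0.6503, -0.274, 0.2486]
ee_rot: [2.22, 2.223, 0.0]
force: [1.1, 0.6, -0.4]
width: 0.981
gripper_force: 0.0
```

Call:
carry_out(
  claw=[9, 9, 9],
  delta_pos=[
    [-4, 0.5, 0],
    [-1.7, 0, 0],
    [0, 0, 0],
  ],
  angular=[
    [0, 0, 0],
    [0, 0, 0],
    [0, 0, 0],
  ],
)

```text
clock: 19.9
position: [0.6534, -0.3334, 0.2481]
ee_rot: [2.226, 2.216, -0.004]
force: [-0.4, -1.0, -0.1]
width: 0.98
gripper_force: 0.0
```

Run:
```python
from h import *
w=arm.get_image('wrist'); save(w,'w4'); print(arm.observe()['position'],arm.observe()['joints'].round(2))
rep('glue_stick',w,.014); rep('round_tray_large',w,0,.019); rep('oblong_tray',w,0,.019); rep('tile',w,0,.014);rep('big_bottle',w,.014)
a=w['frame'][:,:,::-1]
cv2.imwrite('pics/c4.png',cv2.resize(a[0:260,60:420],None,fx=2.2,fy=2.2,interpolation=cv2.INTER_CUBIC))
```

```text
[ 0.6543185  -0.33069377  0.24803568] [ 0.06  0.66  0.63  1.26 -0.38  1.34  0.68]
glue_stick 0.87 [258.8  98.2] [ 0.6628 -0.2427  0.014 ]
round_tray_large 0.76 [261.   96.3] [ 0.6662 -0.2398  0.    ]
round_tray_large 0.49 [137.8 174.9] [ 0.4766 -0.3538  0.    ]
  rect [ 660.5 -239.7] [110.9 109.1] 70.7 ell [ 660.8 -239.5] [109.2 111.1]
oblong_tray 0.95 [137.5 171.3] [ 0.477  -0.3481  0.    ]
oblong_tray 0.4 [257.8  97.8] [ 0.6616 -0.2418  0.    ]
  rect [ 487.6 -347.5] [121.5  80.5] 72.1 ell [ 492.9 -344.3] [ 83.2 132.7]
tile 0.73 [114.2  35.3] [ 0.4693 -0.1617  0.    ]
tile 0.29 [141.7 170.7] [ 0.4835 -0.3472  0.    ]
  rect [ 474.6 -162.3] [104.5 102.7] 14.9 ell [ 472.4 -170.1] [ 95.4 118.2]
big_bottle 0.96 [ 79.8 225.7] [ 0.3808 -0.4325  0.014 ]
big_bottle 0.91 [ 63.9 141.7] [ 0.3827 -0.301   0.014 ]
```

View pics/c4.png

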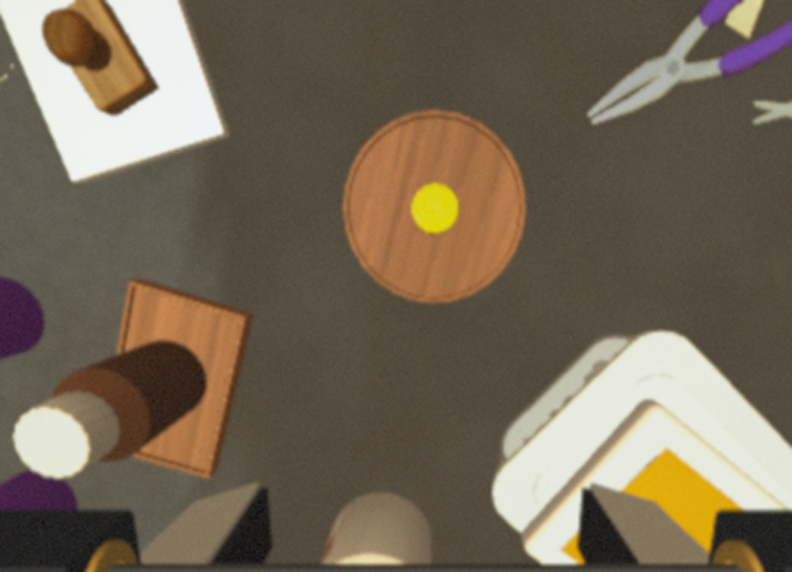

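Call:
carry_out(
  claw=[9, 9, 9, 9, 9, 9, 9, 8, 6, 5, 4, 3, 2, 1, 1, 1, 1, 1, 1, 1],
  delta_pos=[
    [2, 0.2, 0],
    [3, 0.2, 0],
    [2.7, 0.2, 2],
    [1.5, 0, 3],
    [0, 0, 4],
    [0, 0, 4],
    [0, 0, 3],
    [0, 0, 2],
    [0, 0, 1],
    [0, 0, 0.8],
    [0, 0, 0],
    [0, 0, 0],
    [0, 0, 0],
    [0, 0, 0],
    [0, 0, 0],
    [0, 0, 0],
    [0, 0, 0],
    [0, 0, 0],
    [0, 0, 0],
    [0, 0, 0],
  ],
  angular=[
    [0, 0, 0],
    [0, 0, 0],
    [0, 0, 0],
    [0, 0, 0],
    [0, 0, 0],
    [0, 0, 0],
    [0, 0, 0],
    [0, 0, 0],
    [0, 0, 0],
    [0, 0, 0],
    [0, 0, 0],
    [0, 0, 0],
    [0, 0, 0],
    [0, 0, 0],
    [0, 0, 0],
    [0, 0, 0],
    [0, 0, 0],
    [0, 0, 0],
    [0, 0, 0],
    [0, 0, 0],
  ],
)

```text
clock: 22.35
position: [0.6613, -0.2375, 0.0501]
ee_rot: [2.22, 2.222, 0.0]
force: [-1.2, 0.5, 4.5]
width: 0.25
gripper_force: 20.0
```

Call:
carry_out(
  claw=[1, 1, 1, 1, 1, 1, 1, 1, 1, 1, 1, 1, 1, 1, 1, 1, 1, 1, 1, 1],
  delta_pos=[
    [0, 0, -1],
    [0, 0, -2],
    [0, 0, -3],
    [1, 0, -1],
    [2, -0.2, 0],
    [3, -0.2, 0],
    [3.6, -0.2, 0],
    [3.6, -0.2, 0],
    [3.6, -0.3, 0],
    [3.6, -0.3, 0],
    [3.6, -0.3, 0],
    [3.6, -0.3, 0],
    [3.6, -0.2, 0],
    [3.6, -0.2, 0],
    [3, -0.2, 0],
    [2.6, -0.2, 0],
    [2, 0, 0],
    [1.2, 0, 0],
    [0, 0, 1],
    [0, 0, 2],
  ],
  angular=[
    [0, 0, 0],
    [0, 0, 0],
    [0, 0, 0],
    [0, 0, 0],
    [0, 0, 0],
    [0, 0, 0],
    [0, 0, 0],
    [0, 0, 0],
    [0, 0, 0],
    [0, 0, 0],
    [0, 0, 0],
    [0, 0, 0],
    [0, 0, 0],
    [0, 0, 0],
    [0, 0, 0],
    [0, 0, 0],
    [0, 0, 0],
    [0, 0, 0],
    [0, 0, 0],
    [0, 0, 0],
  ],
)

```text
clock: 24.35
position: [0.634, 0.1973, 0.0904]
ee_rot: [2.22, 2.22, 0.003]
force: [0.8, -0.5, -0.1]
width: 0.247
gripper_force: 20.0
```

Call:
carry_out(
  claw=[1, 1, 1, 1, 1],
  delta_pos=[
    [0, 0, 2],
    [0, 0, 1],
    [0, 0, 0.8],
    [0, 0, 0],
    [0, 0, 0],
  ],
  angular=[
    [0, 0, 0],
    [0, 0, 0],
    [0, 0, 0],
    [0, 0, 0],
    [0, 0, 0],
  ],
)

```text
clock: 24.85
position: [0.6332, 0.198, 0.0523]
ee_rot: [2.221, 2.221, 0.001]
force: [-0.7, -0.1, -0.0]
width: 0.249
gripper_force: 20.0
```

Call:
carry_out(
  claw=[1, 1, 1],
  delta_pos=[
    [0, 0, 0.15],
    [0, 0, 0.08],
    [0, 0, 0],
  ],
  angular=[
    [0, 0, 0],
    [0, 0, 0],
    [0, 0, 0],
  ],
)

```text
clock: 25.15
position: [0.633, 0.1986, 0.0501]
ee_rot: [2.22, 2.222, 0.001]
force: [0.2, -1.0, 2.3]
width: 0.243
gripper_force: 20.0
```

Call:
carry_out(
  claw=[3, 5, 7, 9, 9, 9, 9, 9, 9, 9, 9, 9, 9, 9, 9, 9, 9, 9, 9, 9],
  delta_pos=[
    [0, 0, 0],
    [0, 0, 0],
    [0, 0, 0],
    [0, 0, -1],
    [0, 0, -3],
    [0, 0, -4],
    [0, 0, -4],
    [0, 0, -4],
    [-1, 0, -4],
    [-3, -0.5, -3],
    [-4, -1, -2],
    [-4, -1, 0],
    [-4, -1, 0],
    [-4, -1, 0],
    [-4, -1, 0],
    [-4, -1, 0],
    [-4, -1, 0],
    [-4, -1, 0],
    [-4, -1, 0],
    [-4, -1, 0],
  ],
  angular=[
    [0, 0, 0],
    [0, 0, 0],
    [0, 0, 0],
    [0, 0, 0],
    [0, 0, 0],
    [0, 0, 0],
    [0, 0, 0],
    [0, 0, 0],
    [0, 0, 0],
    [0, 0, 0],
    [0, 0, 0],
    [0, 0, 0],
    [0, 0, 0],
    [0, 0, 0],
    [0, 0, 0],
    [0, 0, 0],
    [0, 0, 0],
    [0, 0, 0],
    [0, 0, 0],
    [0, 0, 0],
  ],
)

```text
clock: 27.15
position: [0.5273, -0.2433, 0.3004]
ee_rot: [2.22, 2.222, 0.001]
force: [0.7, 0.2, -0.3]
width: 0.982
gripper_force: 0.0
```

Call:
carry_out(
  claw=[9, 9, 9, 9, 9, 9, 9, 9],
  delta_pos=[
    [-4, -1, 0],
    [-4, -1, 0],
    [-4, -1, 0],
    [-4, -1, 0],
    [-4, 0, 0],
    [-2, 0, 0],
    [0, 0, 0],
    [0, 0, 0],
  ],
  angular=[
    [0, 0, 0],
    [0, 0, 0],
    [0, 0, 0],
    [0, 0, 0],
    [0, 0, 0],
    [0, 0, 0],
    [0, 0, 0],
    [0, 0, 0],
  ],
)

```text
clock: 27.95
position: [0.488, -0.4617, 0.2998]
ee_rot: [-2.221, -2.221, -0.0]
force: [0.0, -0.2, 0.1]
width: 0.978
gripper_force: 0.0
```

Run:
```python
from h import *
w=arm.get_image('wrist'); save(w,'w5'); print(arm.observe()['position'],w['T'][:3,3],arm.observe()['joints'].round(2))
rep('round_tray_large',w,0,.019); rep('oblong_tray',w,0,.019); rep('big_bottle',w,.014)
a=w['frame'][:,:,::-1]
cv2.imwrite('pics/c5.png',cv2.resize(a[0:260,90:420],None,fx=2.2,fy=2.2,interpolation=cv2.INTER_CUBIC))
```

```text
[ 0.48855405 -0.46085154  0.29979669] [ 0.48866155 -0.38397271  0.45876322] [ 0.22  0.55  0.78  1.38 -0.38  1.37  1.  ]
round_tray_large 0.73 [371.8   4.2] [ 0.6635 -0.2375  0.    ]
  rect [ 659.2 -268.8] [114.3  59.4] 0.0 ell [ 659.  -242.9] [106.7 116.5]
oblong_tray 0.96 [248.   89.2] [ 0.4815 -0.3547  0.    ]
oblong_tray 0.27 [246.6  82.7] [ 0.4793 -0.345   0.    ]
  rect [ 484.9 -348.4] [118.5  77.2] 72.5 ell [ 484.9 -347.8] [ 82.7 133.6]
big_bottle 0.88 [251.6  81. ] [ 0.4872 -0.3437  0.014 ]
big_bottle 0.73 [185.2 140.6] [ 0.3793 -0.434   0.014 ]
```

View pics/c5.png

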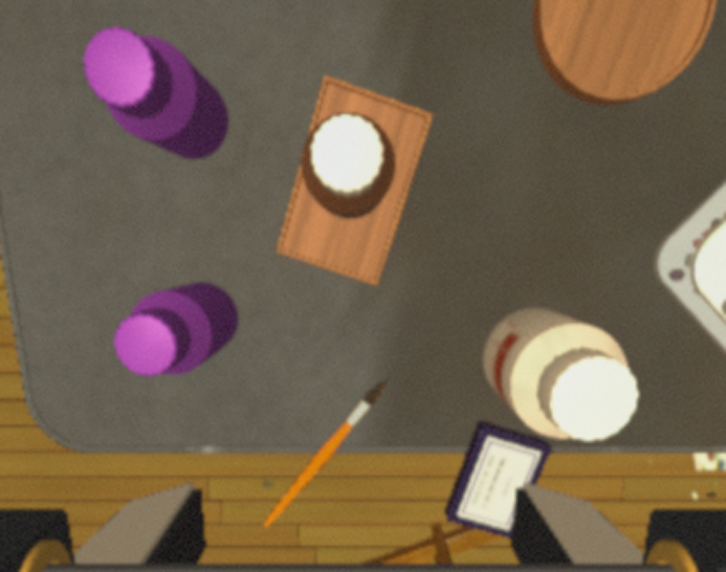

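Call:
carry_out(
  claw=[9, 9, 9, 9, 9, 9, 9, 9, 9, 7, 5, 4, 3, 2, 2, 2, 2, 2, 2, 2],
  delta_pos=[
    [2, -0.1, 0],
    [3, -0.1, 0],
    [3, -0.1, 0],
    [2.6, -0.1, 0],
    [1, 0, 2],
    [0, 0, 3],
    [0, 0, 4],
    [0, 0, 4],
    [0, 0, 3],
    [0, 0, 1.5],
    [0, 0, 1],
    [0, 0, 0],
    [0, 0, 0],
    [0, 0, 0],
    [0, 0, 0],
    [0, 0, 0],
    [0, 0, 0],
    [0, 0, 0],
    [0, 0, 0],
    [0, 0, 0],
  ],
  angular=[
    [0, 0, 0],
    [0, 0, 0],
    [0, 0, 0],
    [0, 0, 0],
    [0, 0, 0],
    [0, 0, 0],
    [0, 0, 0],
    [0, 0, 0],
    [0, 0, 0],
    [0, 0, 0],
    [0, 0, 0],
    [0, 0, 0],
    [0, 0, 0],
    [0, 0, 0],
    [0, 0, 0],
    [0, 0, 0],
    [0, 0, 0],
    [0, 0, 0],
    [0, 0, 0],
    [0, 0, 0],
  ],
  force=30,
)

```text
clock: 30.25
position: [0.4842, -0.3462, 0.115]
ee_rot: [2.22, 2.222, -0.0]
force: [-1.7, -0.0, 5.8]
width: 0.391
gripper_force: 27.4
```

Call:
carry_out(
  claw=[2, 2, 2, 2, 2, 2],
  delta_pos=[
    [0, 0, 0],
    [0, 0, -0.5],
    [0, 0, -1],
    [0, 0, -1.5],
    [0, 0, -1],
    [0, 0, 0],
  ],
  angular=[
    [0, 0, 0],
    [0, 0, 0],
    [0, 0, 0],
    [0, 0, 0],
    [0, 0, 0],
    [0, 0, 0],
  ],
)

```text
clock: 30.85
position: [0.4852, -0.3464, 0.1567]
ee_rot: [2.218, 2.22, 0.002]
force: [-0.2, -1.1, -0.7]
width: 0.39
gripper_force: 25.5
```

Run:
```python
from h import *
s=arm.get_image('scene'); print(arm.observe()['force'],arm.observe()['gripper_force'])
cv2.imwrite('pics/c6.png',cv2.resize(s['frame'][90:230,120:400,::-1],None,fx=2.8,fy=2.8,interpolation=cv2.INTER_CUBIC))
```

```text
[ 0.22633437  0.20704098 -1.33910022] 25.532052587368526
```

View pics/c6.png

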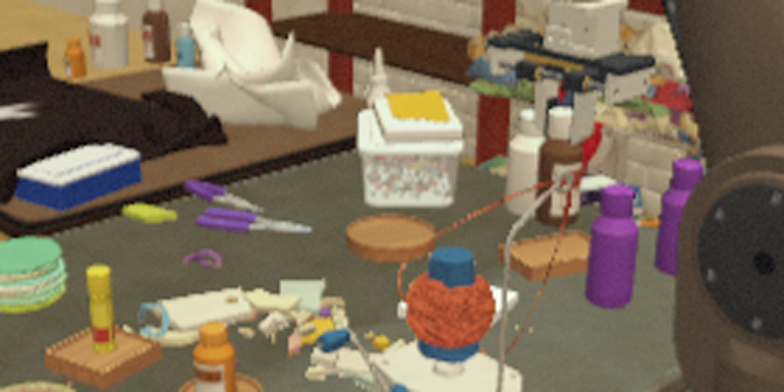

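The bottle hangs upright by its cap, clear of the oblong tray. The glue stick and small bottle are both standing.

Call:
carry_out(
  claw=[2, 2, 2, 2, 2, 2, 2, 2, 2, 2, 2, 2, 2, 2, 2, 2, 2, 2, 2],
  delta_pos=[
    [0.3, 0.5, 0],
    [0.6, 1, 0],
    [0.9, 1.5, 0],
    [1, 1.6, 0],
    [1, 1.7, 0],
    [1, 1.7, 0],
    [1, 1.7, 0],
    [1, 1.7, 0],
    [1, 1.6, 0],
    [0.9, 1.5, 0],
    [0.8, 1.3, 0],
    [0.6, 1, 0],
    [0.4, 0.6, 0],
    [0.1, 0.2, 0],
    [0, 0, 0.7],
    [0, 0, 1.2],
    [0, 0, 1.2],
    [0, 0, 0.7],
    [0, 0, 0],
  ],
  angular=[
    [0, 0, 0],
    [0, 0, 0],
    [0, 0, 0],
    [0, 0, 0],
    [0, 0, 0],
    [0, 0, 0],
    [0, 0, 0],
    [0, 0, 0],
    [0, 0, 0],
    [0, 0, 0],
    [0, 0, 0],
    [0, 0, 0],
    [0, 0, 0],
    [0, 0, 0],
    [0, 0, 0],
    [0, 0, 0],
    [0, 0, 0],
    [0, 0, 0],
    [0, 0, 0],
  ],
)

```text
clock: 32.8
position: [0.6596, -0.24, 0.1156]
ee_rot: [-2.221, -2.221, 0.001]
force: [0.0, -0.4, 0.2]
width: 0.391
gripper_force: 25.5
```

Call:
carry_out(
  claw=[2, 2, 2],
  delta_pos=[
    [0, 0, 0.1],
    [0, 0, 0],
    [0, 0, 0],
  ],
  angular=[
    [0, 0, 0],
    [0, 0, 0],
    [0, 0, 0],
  ],
)

```text
clock: 33.1
position: [0.6601, -0.2394, 0.1154]
ee_rot: [-2.22, -2.222, -0.0]
force: [0.3, -0.2, -1.2]
width: 0.387
gripper_force: 25.5
```

Call:
carry_out(
  claw=[2, 2, 2],
  delta_pos=[
    [0, 0, 0.1],
    [0, 0, 0],
    [0, 0, 0],
  ],
  angular=[
    [0, 0, 0],
    [0, 0, 0],
    [0, 0, 0],
  ],
)

```text
clock: 33.4
position: [0.6603, -0.2398, 0.1151]
ee_rot: [2.22, 2.222, 0.0]
force: [-1.1, 0.0, 3.3]
width: 0.388
gripper_force: 27.1
```

Call:
carry_out(
  claw=[4, 5, 7, 9, 9, 9, 9, 9, 9, 9, 9, 9, 9, 9, 9, 9],
  delta_pos=[
    [0, 0, 0],
    [0, 0, 0],
    [0, 0, 0],
    [0, 0, 0],
    [0, 0, -1],
    [0, 0, -3],
    [0, 0, -4],
    [0, 0, -4],
    [0, -1, 0],
    [1, -2.5, 0],
    [1.5, -3, 0],
    [1.5, -3, 0],
    [1.5, -3, 0],
    [1.5, -3, 0],
    [1.2, -2.1, 0],
    [0, -1, 0],
  ],
  angular=[
    [0, 0, 0],
    [0, 0, 0],
    [0, 0, 0],
    [0, 0, 0],
    [0, 0, 0],
    [0, 0, 0],
    [0, 0, 0],
    [0, 0, 0],
    [0, 0, 0],
    [0, 0, 0],
    [0, 0, 0],
    [0, 0, 0],
    [0, 0, 0],
    [0, 0, 0],
    [0, 0, 0],
    [0, 0, 0],
  ],
)

```text
clock: 35.0
position: [0.4722, -0.1562, 0.2346]
ee_rot: [-2.218, -2.223, -0.002]
force: [0.6, -0.4, -0.2]
width: 0.982
gripper_force: 0.0
```

Call:
carry_out(
  claw=[9, 9, 9, 9, 9, 9, 9, 9, 9, 9, 9, 9],
  delta_pos=[
    [0, 0, 0],
    [0, 0, 0],
    [0, 0, 0],
    [0, 0, 0],
    [0, 0, 0],
    [0, 0, 0],
    [0, 0, 0],
    [0, 0, 0],
    [0, 0, 0],
    [0, 0, 0],
    [0, 0, 0],
    [0, 0, 0],
  ],
  angular=[
    [0, 0, 0.108],
    [0, 0, 0.108],
    [0, 0, 0.108],
    [0, 0, 0.108],
    [0, 0, 0.108],
    [0, 0, 0.108],
    [0, 0, 0.108],
    [0, 0, 0.108],
    [0, 0, 0.108],
    [0, 0, 0.108],
    [0, 0, 0],
    [0, 0, 0],
  ],
)

```text
clock: 36.2
position: [0.4743, -0.1581, 0.2347]
ee_rot: [3.045, 0.769, 0.0]
force: [-0.9, 0.3, 0.8]
width: 0.981
gripper_force: 0.0
```

Run:
```python
from h import *
o=arm.observe(); M=R.from_rotvec(o['ee_rot']).as_matrix(); print(o['position'],M.round(3),o['joints'].round(2))
w=arm.get_image('wrist'); rep('stamp',w,.014); rep('tile',w,0,.014)
t=arm.get_image('top'); rep('stamp',t,.014)
print('delta tool cm',(M.T@(np.array([.4738,-.1581,.044])-o['position'])*100).round(2))
```

```text
[ 0.47428365 -0.15809595  0.23470691] [[ 0.88   0.475  0.   ]
 [ 0.475 -0.88  -0.001]
 [-0.     0.001 -1.   ]] [-0.62  0.35  1.11  1.92 -0.35  1.09 -0.44]
stamp 0.98 [254.  164.5] [ 0.4773 -0.1594  0.014 ]
tile 0.75 [252.  167.7] [ 0.4692 -0.1605  0.    ]
  rect [ 472.6 -160.8] [102.9 100.8] 15.5 ell [ 473.1 -160.9] [116.4 119.1]
stamp 0.45 [184.5 164.3] [0.6296 0.1849 0.014 ]
delta tool cm [-0.04 -0.04 19.07]
```

Call:
carry_out(
  claw=[9, 9, 9, 9, 9, 9, 7, 5, 4, 3, 2, 1, 1, 1, 1, 1, 1, 1],
  delta_pos=[
    [0, 0, 2],
    [0, 0, 4],
    [0, 0, 4],
    [0, 0, 4],
    [0, 0, 3],
    [0, 0, 1.5],
    [0, 0, 0.6],
    [0, 0, 0],
    [0, 0, 0],
    [0, 0, 0],
    [0, 0, 0],
    [0, 0, 0],
    [0, 0, 0],
    [0, 0, 0],
    [0, 0, 0],
    [0, 0, 0],
    [0, 0, 0],
    [0, 0, 0],
  ],
  angular=[
    [0, 0, 0],
    [0, 0, 0],
    [0, 0, 0],
    [0, 0, 0],
    [0, 0, 0],
    [0, 0, 0],
    [0, 0, 0],
    [0, 0, 0],
    [0, 0, 0],
    [0, 0, 0],
    [0, 0, 0],
    [0, 0, 0],
    [0, 0, 0],
    [0, 0, 0],
    [0, 0, 0],
    [0, 0, 0],
    [0, 0, 0],
    [0, 0, 0],
  ],
  force=20,
)

```text
clock: 38.3
position: [0.4741, -0.1576, 0.0436]
ee_rot: [-3.047, -0.765, -0.0]
force: [-0.8, -0.7, 2.3]
width: 0.267
gripper_force: 20.0
```

Call:
carry_out(
  claw=[1, 1, 1, 1, 1, 1, 1, 1, 1, 1, 1, 1, 1, 1, 1, 1],
  delta_pos=[
    [0, 0, -1],
    [0, 0, -2],
    [0, 0, -3],
    [0, 0, -3],
    [0, 0, -3],
    [-0.5, 1, 0],
    [-0.8, 2, 0],
    [-1.1, 2.2, 0],
    [-1.1, 2.3, 0],
    [-1.1, 2.3, 0],
    [-1.1, 2.3, 0],
    [-1.1, 2.2, 0],
    [-0.8, 1.9, 0],
    [-0.5, 1, 0],
    [0, 0, 0],
    [0, 0, 0],
  ],
  angular=[
    [0, 0, 0],
    [0, 0, 0],
    [0, 0, 0],
    [0, 0, 0],
    [0, 0, 0],
    [0, 0, 0],
    [0, 0, 0],
    [0, 0, 0],
    [0, 0, 0],
    [0, 0, 0],
    [0, 0, 0],
    [0, 0, 0],
    [0, 0, 0],
    [0, 0, 0],
    [0, 0, 0],
    [0, 0, 0],
  ],
)

```text
clock: 39.9
position: [0.4836, -0.3468, 0.1632]
ee_rot: [-3.046, -0.764, 0.001]
force: [0.6, 0.5, 0.6]
width: 0.265
gripper_force: 20.0
```

Call:
carry_out(
  claw=[1, 1, 1, 1, 1, 1, 1, 1, 1, 1],
  delta_pos=[
    [0, 0, 0],
    [0, 0, 0],
    [0, 0, 0],
    [0, 0, 0],
    [0, 0, 0],
    [0, 0, 0],
    [0, 0, 0],
    [0, 0, 0],
    [0, 0, 0],
    [0, 0, 0],
  ],
  angular=[
    [0, 0, 0.1],
    [0, 0, 0.1],
    [0, 0, 0.1],
    [0, 0, 0.1],
    [0, 0, 0.1],
    [0, 0, 0.1],
    [0, 0, 0.1],
    [0, 0, 0.09],
    [0, 0, 0],
    [0, 0, 0],
  ],
)

```text
clock: 40.9
position: [0.4841, -0.3464, 0.1633]
ee_rot: [-3.107, 0.461, 0.001]
force: [0.3, -0.1, -0.4]
width: 0.267
gripper_force: 20.0
```

Run:
```python
from h import *
o=arm.observe(); M=R.from_rotvec(o['ee_rot']).as_matrix(); print(o['position'],M.round(3),o['joints'].round(2))
w=arm.get_image('wrist'); rep('oblong_tray',w,0,.019); rep('stamp',w,.12)
print('delta tool cm',(M.T@(np.array([.485,-.348,.044])-o['position'])*100).round(2))
cv2.imwrite('pics/c7.png',w['frame'][:,:,::-1])
```

```text
[ 0.48412583 -0.34635644  0.16332494] [[ 0.957 -0.29  -0.   ]
 [-0.29  -0.957  0.001]
 [-0.    -0.001 -1.   ]] [-0.17  0.68  1.14  1.78 -0.68  1.14 -0.67]
  rect [ 484.7 -348.8] [118.   78.7] 72.2 ell [ 484.7 -346.5] [ 93.2 137.1]
stamp 0.68 [253. 216.] [ 0.48   -0.3452  0.12  ]
delta tool cm [ 0.14  0.14 11.93]
```

View pics/c7.png

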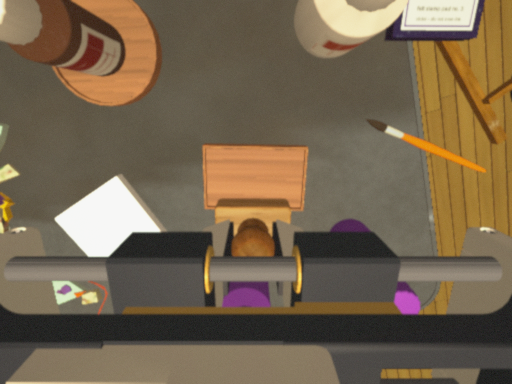

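The stamp is lined up with the oblong tray (255,178), and the big bottle is standing in the large tray at (110,50). I'll lower the stamp.

Call:
carry_out(
  claw=[1, 1, 1, 1, 1, 1, 1, 1, 1],
  delta_pos=[
    [0.14, 0.17, 1],
    [0, 0, 2],
    [0, 0, 2.5],
    [0, 0, 2.5],
    [0, 0, 2],
    [0, 0, 1.2],
    [0, 0, 0.5],
    [0, 0, 0.1],
    [0, 0, 0],
  ],
  angular=[
    [0, 0, 0],
    [0, 0, 0],
    [0, 0, 0],
    [0, 0, 0],
    [0, 0, 0],
    [0, 0, 0],
    [0, 0, 0],
    [0, 0, 0],
    [0, 0, 0],
  ],
)

```text
clock: 42.0
position: [0.4849, -0.35, 0.0461]
ee_rot: [3.106, -0.467, 0.001]
force: [0.2, 0.3, 0.0]
width: 0.264
gripper_force: 20.0
```

Call:
carry_out(
  claw=[1, 1, 1],
  delta_pos=[
    [0, 0, 0.1],
    [0, 0, 0.05],
    [0, 0, 0],
  ],
  angular=[
    [0, 0, 0],
    [0, 0, 0],
    [0, 0, 0],
  ],
)

```text
clock: 42.3
position: [0.4849, -0.3496, 0.0444]
ee_rot: [3.107, -0.467, 0.001]
force: [-0.5, -0.2, -0.8]
width: 0.264
gripper_force: 20.0
```

Call:
carry_out(
  claw=[1, 1, 1],
  delta_pos=[
    [0, 0, 0.1],
    [0, 0, 0.04],
    [0, 0, 0],
  ],
  angular=[
    [0, 0, 0],
    [0, 0, 0],
    [0, 0, 0],
  ],
)

```text
clock: 42.6
position: [0.485, -0.3497, 0.0436]
ee_rot: [-3.106, 0.467, -0.002]
force: [-2.2, 3.0, 10.1]
width: 0.263
gripper_force: 20.0
```

Call:
carry_out(
  claw=[3, 4, 5, 6, 6, 6, 6, 6, 6, 6, 6, 6, 6, 6, 6, 6, 6, 6],
  delta_pos=[
    [0, 0, 0],
    [0, 0, 0],
    [0, 0, 0],
    [0, 0, 0],
    [0, 0, -1],
    [0, 0, -3],
    [0, 0, -4],
    [0, 0, -4],
    [0, 0, -4],
    [0, 0, -4],
    [0, 0, -4],
    [0, 0, -3],
    [0, -2, 0],
    [0, -4, 0],
    [0, -4, 0],
    [0, -4, 0],
    [0, -2, 0],
    [0, 0, 0],
  ],
  angular=[
    [0, 0, 0],
    [0, 0, 0],
    [0, 0, 0],
    [0, 0, 0],
    [0, 0, 0],
    [0, 0, 0],
    [0, 0, 0],
    [0, 0, 0],
    [0, 0, 0],
    [0, 0, 0],
    [0, 0, 0],
    [0, 0, 0],
    [0, 0, 0],
    [0, 0, 0],
    [0, 0, 0],
    [0, 0, 0],
    [0, 0, 0],
    [0, 0, 0],
  ],
)

```text
clock: 44.4
position: [0.533, -0.193, 0.3127]
ee_rot: [-3.107, 0.458, 0.001]
force: [-0.5, 0.1, -0.1]
width: 0.654
gripper_force: 0.0
```

Run:
```python
from h import *
w=arm.get_image('wrist'); s=arm.get_image('scene'); t=arm.get_image('top'); print(arm.observe()['position'],arm.observe()['force'])
for n in ('big_bottle','small_bottle','glue_stick','stamp'): rep(n,t,.014); rep(n,w,.014)
for n in ('round_tray_large','round_tray_small','square_tray','oblong_tray'): rep(n,t,0,.019);rep(n,w,0,.019)
a=cv2.resize(t['frame'][130:250,120:390],(800,356),interpolation=cv2.INTER_CUBIC); b=cv2.resize(s['frame'][120:290,80:400],(452,240)); c=cv2.resize(w['frame'],(320,240))
cv2.imwrite('pics/f1.png',np.vstack([a,np.hstack([b,c,np.zeros((240,28,3),np.uint8)])])[:,:,::-1])
```

```text
[ 0.53103142 -0.19780398  0.31316073] [ 0.11428616 -0.79044417  0.60278186]
big_bottle 0.84 [359.  233.2] [ 0.3734 -0.4481  0.014 ]
big_bottle 0.5 [317.9 235. ] [ 0.3678 -0.2996  0.014 ]
big_bottle 0.92 [333.6 218. ] [ 0.383  -0.3013  0.014 ]
big_bottle 0.76 [409.3 198.4] [ 0.3811 -0.4378  0.014 ]
small_bottle 0.55 [184.  207.1] [0.4719 0.1851 0.014 ]
small_bottle 0.63 [ 73.9 246.1] [0.4676 0.1781 0.014 ]
small_bottle 0.46 [ 18.8 165.3] [0.6344 0.1962 0.014 ]
glue_stick 0.44 [181.4 162.7] [0.6357 0.1964 0.014 ]
glue_stick 0.69 [ 20.9 167.3] [0.6302 0.1946 0.014 ]
stamp 0.45 [331.1 202.6] [ 0.4848 -0.3505  0.014 ]
stamp 0.7 [349.7 158.9] [ 0.4817 -0.3498  0.014 ]
round_tray_large 0.6 [301. 155.] [ 0.6642 -0.2461  0.    ]
round_tray_large 0.86 [259.9  70.6] [ 0.6605 -0.2431  0.    ]
round_tray_large 0.38 [242.3 194.5] [ 0.4695 -0.1538  0.    ]
  rect [ 659.7 -239.7] [111.9 111.5] 1.0 ell [ 659.6 -239.6] [110.9 112. ]
round_tray_small 0.55 [190.2 206. ] [0.4767 0.1645 0.    ]
  rect [469.2 169. ] [77.7 73.9] 45.0 ell [471.  168.2] [73.5 78.3]
round_tray_small 0.64 [ 84.3 242.1] [0.4653 0.1669 0.    ]
  rect [501.3 160.6] [85.1 29.9] 88.3 ell [500.  160.9] [29.5 85.9]
square_tray 0.6 [179.6 165.6] [0.6274 0.2052 0.    ]
square_tray 0.34 [144.5 192.9] [0.5263 0.3337 0.    ]
  rect [627.9 194.8] [82.3 83.2] 13.8 ell [627.2 193.5] [90.9 94.1]
square_tray 0.65 [ 26.  164.4] [0.633  0.1957 0.    ]
  rect [631.  190.8] [84.2 95.8] 12.6 ell [628.  183.1] [ 82.2 106.7]
oblong_tray 0.75 [330.2 203.7] [ 0.4818 -0.3497  0.    ]
  rect [ 481.  -347.3] [120.5  78.5] 72.2 ell [ 476.9 -349.7] [ 77.2 130.8]
oblong_tray 0.83 [343.5 156.1] [ 0.4858 -0.3445  0.    ]
  rect [ 485.3 -346.5] [124.3  78. ] 71.7 ell [ 485.7 -344.7] [ 95.8 144.7]
```

View pics/f1.png

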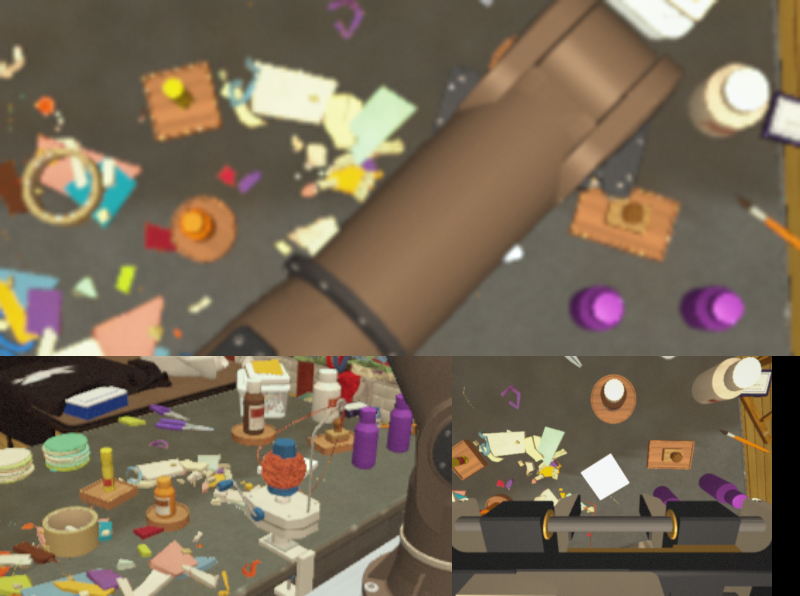

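All four stand upright in the middle of their own trays, and the tape roll and purple bottles haven't been moved.

```bash
python3 -c "from cell import arm; print(arm.sign_off())"
```

```text
the job is handed in; nothing more can be done
None
```

I handed the job in at about 45 s on the robot's clock: all four things stand upright in the middle of their own trays, nothing fell over, and the tape roll and purple bottles were left alone.

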